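Nudge the bottle-nest plate onto its two pins

ROBOT

A 7-joint arm with a two-finger parallel gripper is mounted at the origin on the work surface. World frame = base frame: x ahead of the robot, y to its left, z up, the work surface at z = 0. Lengths are in m, angles in degrees, forces in N, time in s.
With the tool pointing down it reaches from about 0.425 to 1.025 m from the base axis. Payload 9.4 kg.
Tool frame: the origin (TCP) lies midway between the tips of the shut fingers; the grasp point (between the pads) lies 19 mm behind it; z points along the fingers, y is the line along which they close (so a half turn about z gives the same grasp; the last joint's range is limited). The gripper opens to 85 mm and grips with 20 to 120 N. Pads are 22 mm wide; open, the fingers measure 114 mm over their backs; the gripper's body (76 mm by 85 mm) begins 54 mm behind the grasp point. The pads swing forward as they close: fully open they stand 13 mm farther back than shut.
Start: joints at [65.392, 34.337, -0.143, 91.639, 0.103, 54.024, -4.572], TCP at [0.25, -0.68, 0.231] pointing down, gripper open.
Joint ranges: [-147.43, 147.43], [-19.82, 112.94], [-74.19, 73.91], [6.32, 146.72], [-59.91, 239.91], [6.04, 106.73], [-150.56, 150.56]. Speed limits (degrees/s): [127.2, 127.2, 172.46, 172.46, 180, 180, 180].

INTERFACE

Orientations are given as a 3x3 rotation matrix whose columns are the frame's x, y, z axes.
In Python, from workcell import * gives the robot as it stands.
- The arm moves only by the tool step_arm, never from a script. Its argument "motion" is a list that holds one entry, the list of rows, each a list of 7 numbers: the closure, from 0 (fully open) to 1 (shut), then the shift along the tool's x, y, z in mm, then the turn, a rotation vector about the tool's x, y, z in rad. A call has 1 to 5 rows; each row is the pose to reach, as a shift and turn from the pose commanded when the call began, along the tool's axes at that moment; what a row does not reach only later rows make up. A row lasts 1/8 s, in which the tool goes at most 62.5 mm and 10.7 degrees, less where a joint would pass 70% of its speed; a pose out of reach is approached as far as the arm can. A call with a gripper value outside its range is refused whole. The fingers move at their own pace and stop on an object; the grip force is fixed at half the most. Time passes only in rows, so rows that repeat a pose let the fingers close. It gives the time, the measured TCP pose, the force, the opening and the grip force at its end, in the units of the state.
- get_obs(): the state, without advancing time (a new reading comes with each control period).
- snapshot(name): name is "side" or "top" or "wrist"; returns the picture (384x512x3 uint8, red, green, blue); there is no depth.
- calibration(name): a dict with "fx", "fy", "cx", "cy" (pixels), "pose" (4x4, takes a point from camera to world coordinates). Camera axes: x right, y up, looking along -z (the intrinsics and any distortion apply to the point x, -y, -z); pixel columns grow to the right and rows downward; lengths in m; the calibration is good to about 2 mm. The wrist camera is an equidistant fisheye: a pixel r from the principal point sees the ray r / f radians off the axis. A picture is of the moment at which its call begins: read the wrist's pose just before it. calibration takes no time and is no camera call; for the wrist camera it gives the pose at the moment of the call.
- finish_job(): hands the job in; it is judged then, once.
The state is a dict: "time_s": time; "joints": joint angles; "joint_velocities": joint speeds; "effort": joint torques, N m; "tcp_pos": TCP position; "tool_rot": TCP orientation; "wrist_force": force on the tool from outside, world axes, zero at the start; "wrist_torque": the same for the moment, N m; "opening": opening from 0.0 (shut) to 1.0 (fully open); "grasp_force": force on a finger pad.
Only numpy, scipy, OpenCV 4.12 (cv2) and the standard library are available. Lean on these libraries where they do the work, as an engineer would, in place of code of your own. Each camera call takes 0.05 s, during which the arm holds its last target. There are 200 camera calls.

TASK

The blue bottle-nest plate lies crooked on the white base board, propped up on the two locating pins. With the fingertips or the outside of the fingers, gently push it sideways along the board until both small holes drop over the pins and it lies flat on the board, then move clear. Do not grip, lift or tip up the plate, and leave the bottles, jug and lid where they stand.

Things in the scene. Friction and masses are not known exactly. Their poses are not given: they have to be found in the camera images.
- deck: White plastic base board, 300 x 300 x 15 mm, fixed to the bench, turned up to 0.35 rad. Origin: centre of its underside; x points away from the robot, y left, z up; top at z = 15 mm. Two fixed pins stand on it at x = +35, y = +75 and -75 mm. Black corner marks show where the seated plate's corners come: it is then centred on the board, axes along the board's.
- pin_left (a point): Foot of the left pin (board y = +75 mm), on its axis, at the board's top. Dark steel, 12 mm in diameter, 10 mm tall: straight for the lower 5 mm, then tapering to a flat 5 mm tip. At the start the plate covers it. Once the tip is inside the hole the plate drops and the taper helps to centre it.
- pin_right (a point): The same for the right locating pin (board y = -75 mm).
- plate: Loose blue plastic plate, 170 (its x) x 210 (its y) x 12 mm, 0.25 to 0.5 kg, plain upright edges. Origin: centre of its underside; z up. It starts 18 to 38 mm short of its seat (towards the board's -x), up to 22 mm to either side, turned up to 0.15 rad, near edge on the board, far part propped 10 mm up on the pin tips (slope 0.07 rad). Slides with a push of a few N.
- hole_left (a point): Centre of the plate's left small through hole, 16 mm in diameter, at plate x = +35, y = +75 mm, at the underside. It belongs over pin_left, with 2 mm of play all round when seated. (Two big bottle openings, 68 mm in diameter, lie at plate x = -32, y = +50 and -50 mm; no pin belongs in them.)
- hole_right (a point): The same for the right small hole, at plate x = +35, y = -75 mm; it belongs over pin_right.
- bottle_a: Bystander: closed bottle of red sauce with a white cap, 66 mm in diameter, 190 mm tall, loose, standing beside the board. Origin: centre of its underside.
- bottle_b: Bystander: a second bottle like bottle_a.
- jug: Bystander: empty white plastic jug, 110 mm in diameter at the rim, 140 mm tall, with a handle reaching 91 mm from its axis at its own +y, loose, beside the board. Origin: centre of its underside.
- lid: Bystander: white screw lid, 48 mm in diameter, 10 mm high, loose, lying beside the board. Origin: centre of its underside.

How it is judged:
By the outcome, as a careful person would: the job done as asked, in the order asked, and still so for the second after the job is handed in, with the robot touching nothing.
It also fails if it takes over 67 s, if anything falls off the work surface, if the arm or the gripper's body presses on something with over 40 N, if the wrist force passes 120 N, or if a joint passes its speed limit or range.

## Working session

There is one attempt and no reset: what is moved stays moved. The work goes in short steps, Python scripts to look and compute and a tool call to move; the robot and the scene stay as the last step left them, time stands still between calls to the robot, and variables do not carry over. Pictures are saved under pics/ and viewed, at most 10 in all, crops included, and the job is handed in when it is done.

Besides the shell and the picture viewer there is one more tool, called after "Request:" as name(argument=value, ...), one argument or row to a line, values as JSON. step_arm: Moves the arm, as the interface text tells. Its arguments: {"type":"object","properties":{"motion":{"type":"array","items":{"type":"array","items":{"type":"array","items":{"type":"number"}}}}},"required":["motion"]}

```bash
mkdir -p pics; python3 - <<'E'
from workcell import *
import cv2,numpy as np
o=get_obs();print(o['time_s'],o['tcp_pos'],o['tool_rot'],o['wrist_force'])
a=[]
for n in("top","side"):
    c=calibration(n);print(n,c['fx'],c['fy'],c['cx'],c['cy'],np.round(c['pose'],4).tolist(),[k for k in c])
    p=snapshot(n);np.save(f'pics/{n}0.npy',p);cv2.imwrite(f'pics/{n}0.png',p[:,:,::-1])
    a.append(p)
cv2.imwrite('pics/both.png',cv2.resize(np.vstack(a),(448*1,672))[:, :, ::-1][:600])
E
```

```text
0.0 [ 0.2503289  -0.67990248  0.23039886] [[ 9.38387386e-01  3.45584434e-01 -7.15912873e-04]
 [ 3.45585129e-01 -9.38386320e-01  1.42607181e-03]
 [-1.78974627e-04 -1.58561664e-03 -9.99998727e-01]] [-0.02022773 -0.33188713  0.3727444 ]
top 401.823805088222 401.823805088222 258.9248659132704 192.65302404162733 [[-0.0274, 0.994, -0.1061, 0.4493], [-0.9996, -0.0274, 0.0011, 0.0148], [-0.0019, 0.1061, 0.9944, 1.0472], [0.0, 0.0, 0.0, 1.0]] ['fx', 'fy', 'cx', 'cy', 'pose']
side 485.8972958278195 485.8972958278195 261.0224405417276 188.10144029895352 [[-0.9131, 0.2977, -0.2785, 0.1686], [-0.4077, -0.6641, 0.6267, 0.9566], [0.0016, 0.6858, 0.7277, 1.1256], [0.0, 0.0, 0.0, 1.0]] ['fx', 'fy', 'cx', 'cy', 'pose']
```

View pics/top0.png

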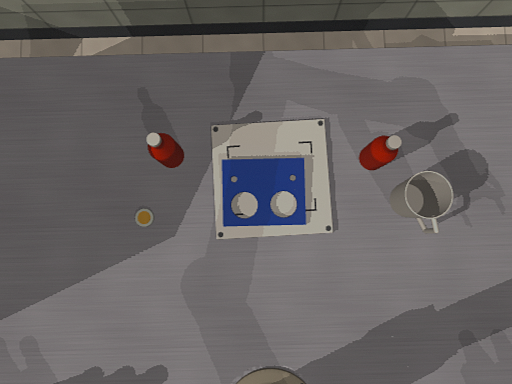

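View pics/side0.png

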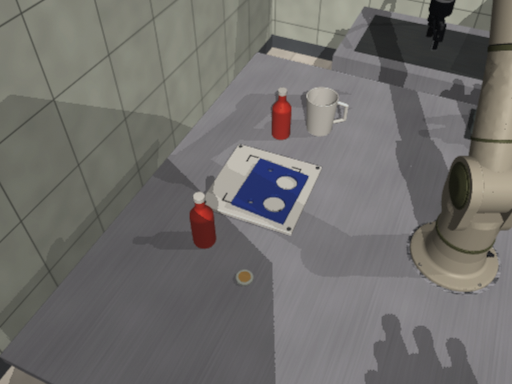

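The top view shows the board with corners near (211,125), (327,119), (331,233) and (217,239). The plate's corners are near (222,158), (304,157), (305,224) and (223,226), so it sits left of and short of its marks. The side view agrees. The bottles and jug are well off to both sides.

```bash
cat > h.py <<'E'
from workcell import *
import cv2,numpy as np
def ray(c,uv):
    uv=np.atleast_2d(uv).astype(float)
    d=np.c_[(uv[:,0]-c['cx'])/c['fx'],-(uv[:,1]-c['cy'])/c['fy'],-np.ones(len(uv))]
    P=np.array(c['pose']);return P[:3,3],d@P[:3,:3].T
def cast(c,uv,n,q):  # plane n.(x-q)=0
    o,d=ray(c,uv);return o+d*(((q-o)@n)/(d@n))[:,None]
def quad(mask):
    """four corners (px) by line fits to the sides of the biggest blob's hull"""
    cs,_=cv2.findContours(mask.astype(np.uint8),cv2.RETR_EXTERNAL,cv2.CHAIN_APPROX_NONE)
    k=max(cs,key=cv2.contourArea)[:,0].astype(np.float32)
    h=cv2.convexHull(k);e=.02
    while True:
        b=cv2.approxPolyDP(h,e*cv2.arcLength(h,True),True)[:,0]
        if len(b)<=4: break
        e+=.005
    L=[]
    for i in range(4):
        p,q=b[i].astype(float),b[(i+1)%4].astype(float);t=(q-p)/np.linalg.norm(q-p);n=np.array([-t[1],t[0]])
        s=(k-p)@t;m=(abs((k-p)@n)<3)&(s>6)&(s<np.linalg.norm(q-p)-6)
        vx,vy,x,y=cv2.fitLine(k[m],cv2.DIST_HUBER,0,.01,.01).ravel();L.append(np.cross([x,y,1],[x+vx,y+vy,1]))
    r=np.array([np.cross(L[i-1],L[i]) for i in range(4)]);return r[:,:2]/r[:,2:]
def bluemask(p):
    p=p.astype(int);return (p[...,2]>p[...,0]+40)&(p[...,2]>70)
def frame(C):
    """centre, yaw from 4 corner points; x axis is the one nearest world x"""
    c=C.mean(0);e=np.roll(C,-1,0)-C;S=np.linalg.norm(e[:,:2],axis=1)
    a=np.arctan2(e[:,1],e[:,0]);a=(a+np.pi/4)%(np.pi/2)-np.pi/4
    return c,a.mean(),S
E
python3 - <<'E'
from h import *
Z=np.array([0,0,1.])
for n in("top","side"):
    p=np.load(f'pics/{n}0.npy');c=calibration(n)
    b=bluemask(p);hsv=cv2.cvtColor(p,cv2.COLOR_RGB2HSV)
    q=quad(b);w=(hsv[...,2]>165)&(hsv[...,1]<60)
    if n=="side": w[:, :200]=0; w[:145]=0
    w[:, :205]&=n!="top"; w=cv2.morphologyEx((w|b).astype(np.uint8),cv2.MORPH_CLOSE,np.ones((5,5)))
    Q=quad(w)
    B=cast(c,Q,Z,Z*.015);bc,by,bs=frame(B)
    print(n,"board",np.round(bc,4),round(by,4),np.round(bs,4),np.round(Q,1).tolist())
    ty=by;nr=None;q0=Z*.04
    nrm=Z
    q0=Z*.034
    for _ in range(4):
        C=cast(c,q,nrm,q0);pc,py,ps=frame(C)
        ax=np.array([np.cos(py),np.sin(py),0]);nrm=-.07*ax+Z;nrm/=np.linalg.norm(nrm)
        q0=np.array([*pc[:2],.015+.012+.07*.085])
    R=np.array([[np.cos(by),np.sin(by)],[-np.sin(by),np.cos(by)]])
    print("  plate",np.round(pc,4),round(py,4),np.round(ps,4),"rel board mm",np.round(R@(pc-bc)[:2]*1e3,1),"yaw rel",round(py-by,4))
    print(np.round(q,1).tolist())
E
```

```text
top board [ 0.5924 -0.018   0.015 ] 0.0501 [0.305  0.2957 0.1873 0.3008] [[322.4, 117.2], [331.5, 233.3], [216.5, 221.2], [212.7, 149.5]]
  plate [0.5602 0.0022 0.0329] -0.0075 [0.167  0.2079 0.1669 0.2028] rel board mm [-31.2  21.8] yaw rel -0.0576
[[302.6, 157.8], [305.1, 223.7], [223.0, 225.4], [223.0, 159.5]]
side board [ 0.5854 -0.0135  0.015 ] 0.085 [0.3083 0.2976 0.2357 0.3047] [[235.3, 143.4], [321.2, 167.2], [289.0, 233.4], [215.6, 209.7]]
  plate [0.5588 0.0073 0.0329] -0.0021 [0.166  0.2128 0.1656 0.2125] rel board mm [-24.8  23.1] yaw rel -0.0871
[[260.1, 158.6], [307.7, 175.9], [281.9, 223.1], [230.7, 203.1]]
```

```bash
python3 - <<'E'
from h import *
Z=np.array([0,0,1.])
p=np.load('pics/top0.npy');c=calibration('top');g=cv2.cvtColor(p,cv2.COLOR_RGB2GRAY)
print(g[180,200:222].tolist(),g[180,318:340].tolist(),g[112:128,270].tolist(),g[228:245,270].tolist(),g[130,205:222].tolist(),g[205,322:340].tolist())
for t in(130,140,150,160):
    w=(g>t)|bluemask(p);w[:,:200]=0;w[:,345:]=0;w[:105]=0;w[250:]=0
    w=cv2.morphologyEx(w.astype(np.uint8),cv2.MORPH_CLOSE,np.ones((7,7)))
    Q=quad(w);B=cast(c,Q,Z,Z*.015);bc,by,bs=frame(B)
    print(t,np.round(bc,4),round(by,4),np.round(bs,4),np.round(Q,1).tolist())
cv2.imwrite('pics/crop.png',cv2.resize(p[105:250,195:350],None,fx=4,fy=4,interpolation=cv2.INTER_CUBIC)[:,:,::-1])
E
```

```text
[86, 104, 117, 117, 115, 114, 115, 113, 114, 116, 115, 115, 102, 131, 162, 167, 165, 165, 165, 166, 161, 143] [166, 164, 164, 164, 166, 166, 165, 165, 165, 170, 149, 103, 85, 89, 88, 88, 88, 108, 119, 115, 116, 117] [106, 105, 105, 107, 105, 109, 108, 110, 111, 51, 146, 154, 152, 152, 151, 150] [165, 164, 165, 166, 164, 166, 167, 171, 113, 113, 116, 117, 116, 117, 118, 117, 117] [88, 90, 88, 89, 90, 71, 101, 132, 87, 33, 40, 37, 61, 111, 131, 129, 128] [166, 164, 165, 165, 164, 165, 165, 171, 141, 96, 87, 90, 89, 86, 109, 122, 120, 119]
130 [ 0.5968 -0.018   0.015 ] 0.0292 [0.2967 0.2975 0.2918 0.2922] [[323.2, 118.7], [331.8, 231.7], [215.6, 238.3], [212.5, 126.7]]
140 [ 0.585  -0.0177  0.015 ] 0.0814 [0.3007 0.2948 0.2396 0.3014] [[322.8, 117.2], [331.6, 231.6], [216.4, 238.2], [212.0, 146.2]]
150 [ 0.5845 -0.0181  0.015 ] 0.0838 [0.3002 0.2927 0.2363 0.3003] [[322.6, 117.3], [331.5, 231.5], [217.1, 237.8], [212.4, 147.1]]
160 [ 0.5922 -0.018   0.015 ] 0.0514 [0.3046 0.2954 0.1893 0.3009] [[322.4, 117.2], [331.5, 233.2], [216.6, 221.8], [212.7, 149.4]]
```

View pics/crop.png

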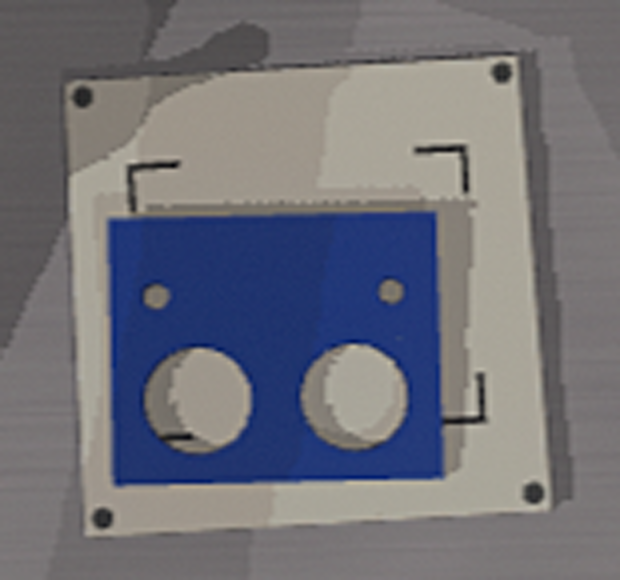

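The crop shows the board's screws at crop px (82,96), (501,72), (533,492) and (102,517). The outer mark corners are near (129,166), (467,147) and (484,421), with the plate lower-left of them. A shadow breaks the board mask, so I'll take the board's pose from the screws and marks.

```bash
python3 - <<'E'
from h import *
Z=np.array([0,0,1.]);c=calibration('top')
f=lambda a:(np.array(a)+.5)/4-.5+np.array([195,105])
S=cast(c,f([(82,96),(501,72),(533,492),(102,517)]),Z,Z*.015);bc,by,bs=frame(S);print("screws",bc,by,bs)
M=cast(c,f([(129,166),(467,147),(484,421)]),Z,Z*.015);m=(M[0]+M[2])/2
e1=M[0]-M[1];e2=M[1]-M[2];print("marks",m,np.arctan2(-e1[0],e1[1]),np.arctan2(e2[1],e2[0]),np.linalg.norm(e1),np.linalg.norm(e2))
E
```

```text
screws [ 0.59828683 -0.01797438  0.015     ] 0.030595666611301642 [0.27600208 0.27580312 0.27606438 0.27569077]
marks [ 0.59756007 -0.01828724  0.015     ] 0.029416965616354686 0.01959291181461098 0.22154537963649445 0.1797623799146829
```

Board centre is (0.598, -0.018) at yaw 0.030. The plate is about -37 mm in x, +21 mm in y and -0.04 rad off its seat. I'll push its left edge towards -y with shut fingers first, then push the near edge forward with the two open fingertips. Now raising, turning to the board's yaw and travelling over.

Request:
step_arm(
  motion=[
    [[1,53,-29,-20,0,0,0.065],[1,107,-58,-40,0,0,0.13],[1,160,-88,-40,0,0,0.195],[1,214,-117,-40,0,0,0.26],[1,267,-147,-40,0,0,0.322]],
  ],
)

```text
time_s: 0.72
tcp_pos: [0.4514, -0.4483, 0.2711]
tool_rot: [[1.0, 0.029, -0.0], [0.029, -1.0, 0.0], [-0.0, -0.0, -1.0]]
wrist_force: [0.5, 0.5, 0.1]
opening: -0.0
grasp_force: 0.0
```

Request:
step_arm(
  motion=[
    [[1,0,-60,0,0,0,0],[1,0,-120,0,0,0,0],[1,10,-180,0,0,0,0],[1,30,-238,0,0,0,0],[1,50,-296,0,0,0,0]],
  ],
)

```text
time_s: 1.35
tcp_pos: [0.4912, -0.1509, 0.2713]
tool_rot: [[1.0, 0.031, 0.0], [0.031, -1.0, -0.0], [0.0, 0.0, -1.0]]
wrist_force: [0.5, -0.0, 0.5]
opening: 0.0
grasp_force: 0.0
```

Request:
step_arm(
  motion=[
    [[1,15,-60,0,0,0,0],[1,30,-120,0,0,0,0],[1,45,-178,0,0,0,0],[1,58,-238,0,0,0,0],[1,71,-299,0,0,0,0]],
  ],
)

```text
time_s: 1.98
tcp_pos: [0.5529, 0.1501, 0.2711]
tool_rot: [[1.0, 0.03, -0.0], [0.03, -1.0, -0.0], [-0.0, 0.0, -1.0]]
wrist_force: [0.3, -1.0, 0.2]
opening: 0.003
grasp_force: 0.0
```

```bash
python3 - <<'E'
from h import *
o=get_obs();print(o['tcp_pos'],o['tool_rot'])
p=snapshot('wrist');cv2.imwrite('pics/w1.png',p[:,:,::-1])
E
```

```text
[0.55291058 0.15009013 0.27110585] [[ 9.99535307e-01  3.04817406e-02 -1.85071651e-04]
 [ 3.04816877e-02 -9.99535285e-01 -2.82670827e-04]
 [-1.93601945e-04  2.76898175e-04 -9.99999943e-01]]
```

View pics/w1.png

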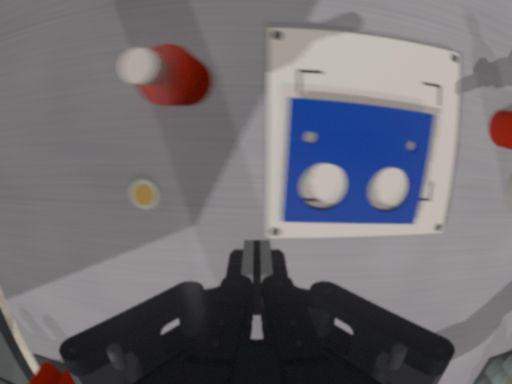

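The wrist picture shows the board at right and the plate's left edge near column 288. The bottle at (175,75) and the lid at (144,193) are well clear of the fingers at (257,245). The way down is free.

Request:
step_arm(
  motion=[
    [[1,0,0,60,0,0,0],[1,0,0,120,0,0,0],[1,0,0,180,0,0,0],[1,0,0,230,0,0,0],[1,0,0,250,0,0,0]],
  ],
)

```text
time_s: 2.65
tcp_pos: [0.5512, 0.1476, 0.0181]
tool_rot: [[1.0, 0.031, -0.004], [0.031, -1.0, -0.001], [-0.004, 0.001, -1.0]]
wrist_force: [-0.4, -0.7, 0.2]
opening: 0.001
grasp_force: 0.0
```

Request:
step_arm(
  motion=[
    [[1,0,5,0,0,0,0],[1,0,10,0,0,0,0],[1,0,15,0,0,0,0],[1,0,20,0,0,0,0],[1,0,25,0,0,0,0]],
  ],
)

```text
time_s: 3.28
tcp_pos: [0.5539, 0.1229, 0.0219]
tool_rot: [[1.0, 0.031, 0.001], [0.031, -1.0, 0.0], [0.001, -0.0, -1.0]]
wrist_force: [-0.2, 0.3, -0.2]
opening: -0.002
grasp_force: 0.0
```

Request:
step_arm(
  motion=[
    [[1,0,2,0,0,0,0],[1,0,4,0,0,0,0],[1,0,6,0,0,0,0],[1,0,8,0,0,0,0],[1,0,10,0,0,0,0]],
  ],
)

```text
time_s: 3.9
tcp_pos: [0.5539, 0.1135, 0.0213]
tool_rot: [[1.0, 0.031, -0.0], [0.031, -1.0, 0.0], [-0.0, -0.0, -1.0]]
wrist_force: [-0.3, 2.3, 0.6]
opening: -0.0
grasp_force: 1.4
```

Request:
step_arm(
  motion=[
    [[1,0,3,0,0,0,0],[1,0,6,0,0,0,0],[1,0,9,0,0,0,0],[1,0,11,0,0,0,0],[1,0,12,0,0,0,0]],
  ],
)

```text
time_s: 4.53
tcp_pos: [0.5543, 0.1011, 0.0213]
tool_rot: [[1.0, 0.031, -0.0], [0.031, -1.0, -0.0], [-0.0, 0.0, -1.0]]
wrist_force: [-0.1, 2.9, 0.9]
opening: -0.002
grasp_force: 1.5
```

```bash
cat > m.py <<'E'
from h import *
import sys
Z=np.array([0,0,1.]);BC=np.array([.5983,-.018]);BY=.0305
def meas(tag,slope=.07,p=None):
    p=snapshot('top');c=calibration('top')
    cv2.imwrite(f'pics/{tag}.png',cv2.resize(p[105:250,195:350],None,fx=4,fy=4,interpolation=cv2.INTER_CUBIC)[:,:,::-1])
    b=cv2.morphologyEx(bluemask(p).astype(np.uint8),cv2.MORPH_OPEN,np.ones((3,3)))
    q=quad(b);n=Z;q0=Z*.033
    for _ in range(4):
        C=cast(c,q,n,q0);pc,py,ps=frame(C)
        n=Z-slope*np.array([np.cos(py),np.sin(py),0]);n/=np.linalg.norm(n);q0=np.array([*pc[:2],.027+slope*.085])
    R=np.array([[np.cos(BY),np.sin(BY)],[-np.sin(BY),np.cos(BY)]])
    r=R@(pc[:2]-BC)*1e3+[12*slope,0];print("plate rel board mm",np.round(r,1),"yaw",round(py-BY,4),"sides",np.round(ps,4))
    for y in(75,-75):
        a=py-BY;h=r+[35*np.cos(a)-y*np.sin(a),35*np.sin(a)+y*np.cos(a)];print("hole-pin",y,np.round(h-[35,y],1))
    o=get_obs();print(np.round(o['tcp_pos'],4),np.round(o['wrist_force'],1),o['time_s'])
if __name__=='__main__': meas(sys.argv[1],float(sys.argv[2]) if len(sys.argv)>2 else .07)
E
python3 m.py t1
```

```text
plate rel board mm [-36.7 -19.8] yaw 0.0465 sides [0.1671 0.1366 0.1737 0.186 ]
hole-pin 75 [-40.2 -18.3]
hole-pin -75 [-33.3 -18.1]
[0.5543 0.1011 0.0213] [-0.3  2.3  0.8] 4.575
```

The gripper hides part of the plate, so I'll back off towards the robot and measure from there.

Request:
step_arm(
  motion=[
    [[1,0,-15,0,0,0,0],[1,0,-20,-50,0,0,0],[1,-50,-20,-60,0,0,0],[1,-105,-20,-60,0,0,0],[1,-125,-20,-60,0,0,0]],
  ],
)

```text
time_s: 5.2
tcp_pos: [0.4252, 0.1175, 0.0816]
tool_rot: [[0.999, 0.032, -0.002], [0.032, -0.999, -0.001], [-0.002, 0.001, -1.0]]
wrist_force: [0.5, -0.4, -0.8]
opening: 0.0
grasp_force: 0.0
```

```bash
python3 m.py t2
```

```text
plate rel board mm [-36.    2.9] yaw -0.0334 sides [0.1667 0.2087 0.1671 0.205 ]
hole-pin 75 [-33.5   1.6]
hole-pin -75 [-38.5   1.7]
[0.4237 0.1173 0.0815] [-4.3 -0.4  0.2] 5.25
```

View pics/t2.png

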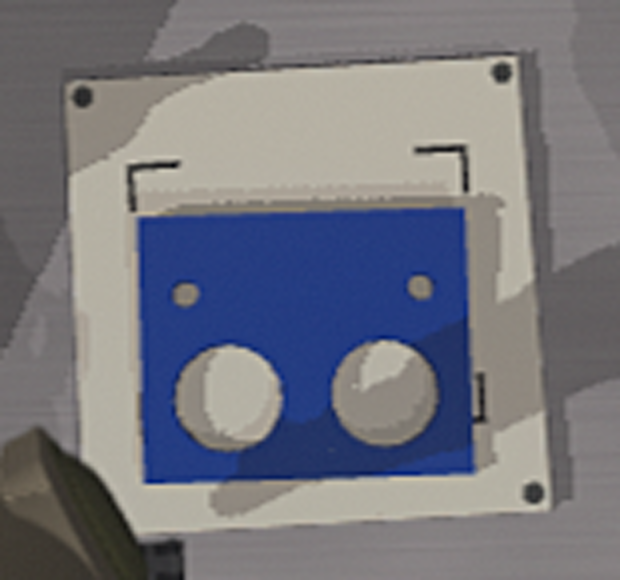

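The plate is now about 2 mm to the left with yaw -0.033, and about 36 mm short. I'll open the fingers and centre them in front of the near edge.

Request:
step_arm(
  motion=[
    [[0,0,50,0,0,0,0],[0,5,100,0,0,0,0],[0,15,140,0,0,0,0],[0,15,140,0,0,0,0],[0,15,140,0,0,0,0]],
  ],
)

```text
time_s: 5.88
tcp_pos: [0.4483, -0.0214, 0.0812]
tool_rot: [[1.0, 0.031, 0.0], [0.031, -1.0, 0.0], [0.0, -0.0, -1.0]]
wrist_force: [0.5, 0.4, -0.1]
opening: 0.999
grasp_force: 0.0
```

Request:
step_arm(
  motion=[
    [[0,0,0,40,0,0,0],[0,0,0,65,0,0,0],[0,0,0,74,0,0,0],[0,3,0,74,0,0,0],[0,6,0,74,0,0,0]],
  ],
)

```text
time_s: 6.5
tcp_pos: [0.454, -0.0202, 0.0069]
tool_rot: [[0.999, 0.034, -0.001], [0.034, -0.999, 0.0], [-0.001, -0.0, -1.0]]
wrist_force: [-1.0, 0.2, 0.5]
opening: 1.0
grasp_force: 0.0
```

Request:
step_arm(
  motion=[
    [[0,3,0,0,0,0,0],[0,6,0,0,0,0,0],[0,9,0,0,0,0,0],[0,12,0,0,0,0,0],[0,15,0,0,0,0,0]],
  ],
)

```text
time_s: 7.12
tcp_pos: [0.4684, -0.0219, 0.0073]
tool_rot: [[1.0, 0.03, -0.001], [0.03, -1.0, -0.001], [-0.001, 0.001, -1.0]]
wrist_force: [-3.5, 0.1, 2.5]
opening: 1.001
grasp_force: 1.6
```

Request:
step_arm(
  motion=[
    [[0,4,0,0,0,0,0],[0,8,0,0,0,0,0],[0,12,0,0,0,0,0],[0,16,0,0,0,0,0],[0,20,0,0,0,0,0]],
  ],
)

```text
time_s: 7.75
tcp_pos: [0.4893, -0.0207, 0.0072]
tool_rot: [[1.0, 0.031, -0.0], [0.031, -1.0, 0.0], [-0.0, -0.0, -1.0]]
wrist_force: [-3.6, 0.4, 1.1]
opening: 0.998
grasp_force: 1.3
```

```bash
python3 m.py t3
```

```text
plate rel board mm [4.6 4.5] yaw 0.0853 sides [0.0996 0.2194 0.1711 0.2053]
hole-pin 75 [-1.9  7.3]
hole-pin -75 [10.9  7.8]
[ 0.4901 -0.0206  0.0072] [-1.  -0.8 -0.9] 7.8
```

View pics/t3.png

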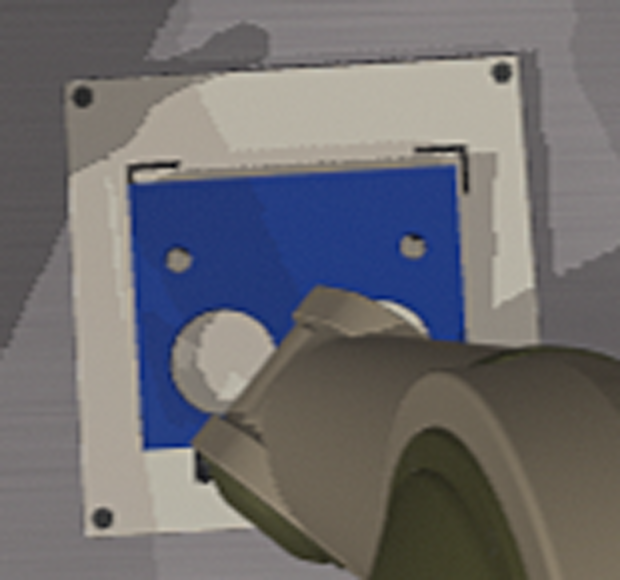

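The crop shows the plate square to the board. Its far edge runs from (131,184) to (455,167), and the dark pin is showing in the far part of both holes, at (178,260) and (412,246). Working out what is left from the three visible corners.

```bash
python3 - <<'E'
from h import *
Z=np.array([0,0,1.]);c=calibration('top');BC=np.array([.5983,-.018]);BY=.0305
f=lambda a:(np.array(a)+.5)/4-.5+np.array([195,105])
R=np.array([[np.cos(BY),np.sin(BY)],[-np.sin(BY),np.cos(BY)]])
def bd(px,z): return (cast(c,f([px]),Z,Z*z)[0,:2]-BC)@R.T*1e3
fl,fr,nl=bd((131,184),.0389),bd((455,167),.0389),bd((145,448),.027)
print("far-left",fl-[85,105],"far-right",fr-[85,-105],"near-left",nl-[-85,105],"width",np.linalg.norm(fl-fr),"len",np.linalg.norm(fl-nl))
for n,px in(("hl",(178,260)),("hr",(412,246))): print(n,bd(px,.0354)-[35,75 if n=="hl" else -75])
E
```

```text
far-left [-13.00012615   2.16010026] far-right [-14.02132861   5.02272185] near-left [-11.05357054   2.54956968] width 207.13989569545646 len 168.0538956945182
hl [-13.1626591    4.94508863]
hr [-12.81738438   5.53839978]
```

About 12 mm in x and 3.6 mm in y (to the left) remain. I'll trim y first with another side push, lifting over with shut fingers.

Request:
step_arm(
  motion=[
    [[0,-15,0,0,0,0,0],[0.3,-20,0,-45,0,0,0],[1,-10,-40,-70,0,0,0],[1,30,-85,-70,0,0,0],[1,70,-120,-70,0,0,0]],
  ],
)

```text
time_s: 8.43
tcp_pos: [0.5575, 0.1035, 0.0784]
tool_rot: [[1.0, 0.031, 0.003], [0.031, -1.0, 0.002], [0.003, -0.002, -1.0]]
wrist_force: [0.1, -0.7, 0.3]
opening: 0.145
grasp_force: 0.0
```

Request:
step_arm(
  motion=[
    [[1,22,-24,0,0,0,0],[1,22,-24,20,0,0,0],[1,22,-24,45,0,0,0],[1,22,-24,56,0,0,0],[1,22,-24,56,0,0,0]],
  ],
)

```text
time_s: 9.05
tcp_pos: [0.5765, 0.1261, 0.0208]
tool_rot: [[1.0, 0.031, -0.001], [0.031, -1.0, -0.0], [-0.001, 0.0, -1.0]]
wrist_force: [-0.6, 0.6, 0.5]
opening: 0.001
grasp_force: 0.0
```

Request:
step_arm(
  motion=[
    [[1,0,8,0,0,0,0],[1,0,16,0,0,0,0],[1,0,21,0,0,0,0],[1,0,24,0,0,0,0],[1,0,27,0,0,0,0]],
  ],
)

```text
time_s: 9.68
tcp_pos: [0.5777, 0.0997, 0.0216]
tool_rot: [[1.0, 0.031, 0.001], [0.031, -1.0, 0.001], [0.001, -0.001, -1.0]]
wrist_force: [-0.2, 3.3, 1.6]
opening: 0.001
grasp_force: 1.6
```

Contact was firm. Backing off, then round to the near edge with open fingers, taking a measurement on the way.

Request:
step_arm(
  motion=[
    [[1,0,-15,0,0,0,0],[1,0,-20,-50,0,0,0],[1,-60,-20,-60,0,0,0],[1,-115,-20,-60,0,0,0],[1,-148,-20,-60,0,0,0]],
  ],
)

```text
time_s: 10.3
tcp_pos: [0.426, 0.1145, 0.0816]
tool_rot: [[0.999, 0.032, -0.001], [0.032, -0.999, -0.0], [-0.001, 0.0, -1.0]]
wrist_force: [1.7, 0.6, -1.4]
opening: 0.0
grasp_force: 0.0
```

```bash
python3 m.py t4
```

```text
plate rel board mm [-10.   -0.2] yaw 0.0019 sides [0.1668 0.2063 0.167  0.2066]
hole-pin 75 [-10.2  -0.1]
hole-pin -75 [-9.9 -0.1]
[0.4221 0.1141 0.0816] [-7.  -0.7  0.3] 10.35
```

View pics/t4.png

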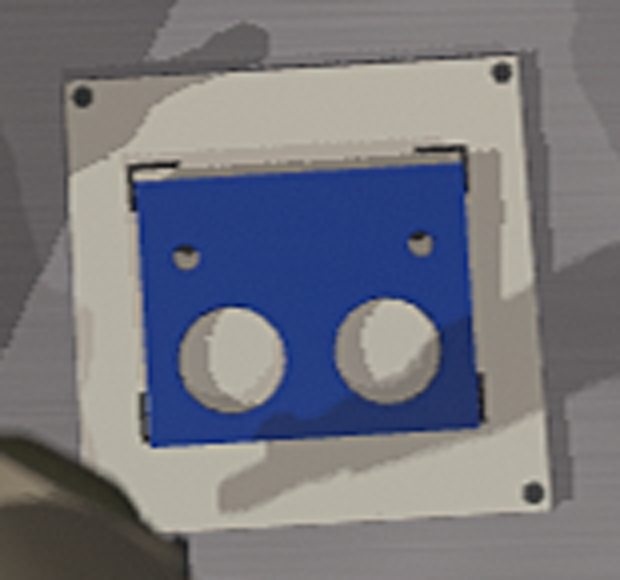

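The plate is centred in y, square, and 10 mm short, with the pins showing at the far rim of both holes. Now the last forward push. The fingers stopped at TCP x ≈ 0.490 before, so the seat is near 0.500.

Request:
step_arm(
  motion=[
    [[0,0,50,0,0,0,0],[0,10,100,0,0,0,0],[0,35,135,0,0,0,0],[0,35,135,20,0,0,0],[0,35,135,20,0,0,0]],
  ],
)

```text
time_s: 10.98
tcp_pos: [0.4677, -0.0193, 0.0604]
tool_rot: [[1.0, 0.03, -0.002], [0.03, -1.0, -0.0], [-0.002, 0.0, -1.0]]
wrist_force: [-0.4, 1.1, 0.3]
opening: 0.999
grasp_force: 0.0
```

Request:
step_arm(
  motion=[
    [[0,0,0,30,0,0,0],[0,0,0,52,0,0,0],[0,6,0,54,0,0,0],[0,12,0,54,0,0,0],[0,16,0,54,0,0,0]],
  ],
)

```text
time_s: 11.6
tcp_pos: [0.4851, -0.0187, 0.0082]
tool_rot: [[1.0, 0.031, 0.002], [0.031, -1.0, 0.0], [0.002, -0.0, -1.0]]
wrist_force: [-0.1, 0.3, -0.2]
opening: 1.0
grasp_force: 0.0
```

Request:
step_arm(
  motion=[
    [[0,4,0,0,0,0,0],[0,7,0,0,0,0,0],[0,9,0,0,0,0,0],[0,11,0,0,0,0,0],[0,12,0,0,0,0,0]],
  ],
)

```text
time_s: 12.22
tcp_pos: [0.4967, -0.0183, 0.0073]
tool_rot: [[1.0, 0.031, 0.001], [0.031, -1.0, 0.0], [0.001, -0.0, -1.0]]
wrist_force: [-0.1, 0.5, -0.8]
opening: 0.997
grasp_force: 0.0
```

Request:
step_arm(
  motion=[
    [[0,1,0,0,0,0,0],[0,2,0,0,0,0,0],[0,3,0,0,0,0,0],[0,3,0,0,0,0,0]],
  ],
)

```text
time_s: 12.72
tcp_pos: [0.4991, -0.0184, 0.0072]
tool_rot: [[1.0, 0.031, 0.0], [0.031, -1.0, 0.0], [0.0, -0.0, -1.0]]
wrist_force: [0.1, -0.3, 0.4]
opening: 1.003
grasp_force: 0.0
```

The contact force has gone, so the plate has probably dropped. I'll back off and check.

Request:
step_arm(
  motion=[
    [[0,-15,0,0,0,0,0],[0,-25,0,-20,0,0,0],[0,-25,0,-75,0,0,0],[0,-50,-60,-75,0,0,0],[0,-70,-120,-75,0,0,0]],
  ],
)

```text
time_s: 13.35
tcp_pos: [0.4271, 0.0946, 0.0829]
tool_rot: [[1.0, 0.022, 0.002], [0.022, -1.0, 0.001], [0.002, -0.001, -1.0]]
wrist_force: [1.1, 1.0, -1.0]
opening: 1.001
grasp_force: 0.0
```

```bash
python3 m.py t5 0; python3 - <<'E'
from h import *
p=snapshot('side');s=cv2.resize(p[135:240,200:335],None,fx=4,fy=4,interpolation=cv2.INTER_CUBIC)[:,:,::-1]
t=cv2.imread('pics/t5.png');c=np.zeros((580,800,3),np.uint8);a=cv2.resize(t[100:520,50:570],(400,323));b=cv2.resize(s,(400,311))
c[:323,:400]=a;c[:311,400:]=b;cv2.imwrite('pics/t5b.png',c[:330])
C=calibration('side');q=quad(cv2.morphologyEx(bluemask(p).astype(np.uint8),cv2.MORPH_OPEN,np.ones((3,3))))
Z=np.array([0,0,1.])
for z in(.027,.035): print(z,frame(cast(C,q,Z,Z*z)))
E
```

```text
plate rel board mm [-1.2 -0.4] yaw 0.0003 sides [0.1673 0.205  0.1678 0.2074]
hole-pin 75 [-1.2 -0.4]
hole-pin -75 [-1.2 -0.4]
[0.4239 0.1062 0.0832] [-3.2  6.1  0.9] 13.4
0.027 (array([ 0.60309205, -0.0133368 ,  0.027     ]), np.float64(0.08556484538296491), array([0.12733443, 0.2179299 , 0.1769882 , 0.21310169]))
0.035 (array([ 0.59992816, -0.00627398,  0.035     ]), np.float64(0.0855648453829651), array([0.12640721, 0.216343  , 0.17569942, 0.21154994]))
```

View pics/t5b.png

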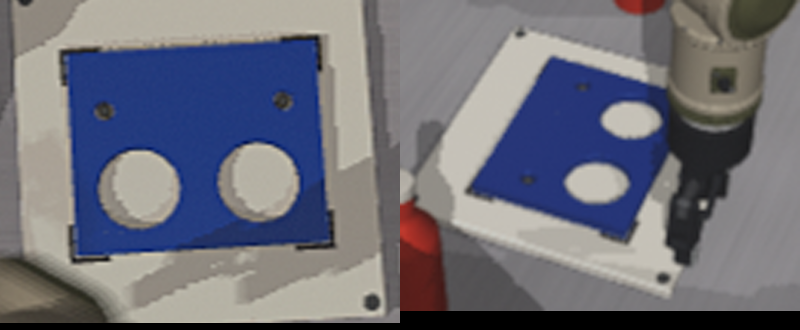

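Both pins show dark and centred in the holes, and the plate lines up with the marks. The far side measures slightly longer than the near side, so I'll check it really lies flat. Moving the arm fully out of view first, then triangulating the corners from both cameras.

Request:
step_arm(
  motion=[
    [[0,0,0,-60,0,0,0],[0,0,0,-120,0,0,0],[0,0,0,-180,0,0,0],[0,0,60,-200,0,0,0],[0,0,120,-200,0,0,0]],
  ],
)

```text
time_s: 14.08
tcp_pos: [0.4309, -0.0247, 0.2842]
tool_rot: [[0.999, 0.033, 0.004], [0.033, -0.999, -0.001], [0.004, 0.001, -1.0]]
wrist_force: [1.2, -0.0, -0.3]
opening: 1.003
grasp_force: 0.0
```

Request:
step_arm(
  motion=[
    [[0,0,60,0,0,0,0],[0,0,120,0,0,0,0],[0,0,180,0,0,0,0],[0,-10,240,0,0,0,0],[0,-20,300,0,0,0,0]],
  ],
)

```text
time_s: 14.7
tcp_pos: [0.4187, -0.326, 0.2823]
tool_rot: [[1.0, 0.031, -0.0], [0.031, -1.0, -0.0], [-0.0, 0.0, -1.0]]
wrist_force: [0.3, -0.2, -1.3]
opening: 0.997
grasp_force: 0.0
```

Request:
step_arm(
  motion=[
    [[0,-20,60,0,0,0,0],[0,-40,120,0,0,0,0],[0,-60,180,0,0,0,0],[0,-80,200,0,0,0,0]],
  ],
)

```text
time_s: 15.2
tcp_pos: [0.3435, -0.5299, 0.2814]
tool_rot: [[1.0, 0.028, -0.001], [0.028, -1.0, 0.0], [-0.001, -0.0, -1.0]]
wrist_force: [0.2, 0.4, -0.3]
opening: 0.997
grasp_force: 0.0
```

```bash
python3 - <<'E'
from h import *
def tri(a,b):
    ps=[];B=[]
    for n,p in(("top",a),("side",b)):
        q=quad(cv2.morphologyEx(bluemask(p).astype(np.uint8),cv2.MORPH_OPEN,np.ones((3,3))));c=calibration(n)
        X=cast(c,q,np.array([0,0,1.]),np.array([0,0,.03]));o=np.argsort(np.arctan2(*(X-X.mean(0))[:,:2].T[::-1]))
        ps.append([ray(c,q[i]) for i in o])
    for (o1,d1),(o2,d2) in zip(*ps):
        d1,d2=d1[0],d2[0];s=np.linalg.lstsq(np.c_[d1,-d2],o2-o1,rcond=None)[0]
        P,Q=o1+s[0]*d1,o2+s[1]*d2;print(np.round((P+Q)/2*1e3,1),"gap",round(np.linalg.norm(P-Q)*1e3,1))
print("start (propped)");tri(np.load('pics/top0.npy'),np.load('pics/side0.npy'))
a,b=snapshot('top'),snapshot('side')
print("now");tri(a,b);cv2.imwrite('pics/s6.png',cv2.resize(np.hstack([cv2.resize(a[105:250,195:350],(310,290)),cv2.resize(b[130:250,200:335],(326,290))]),None,fx=1.25,fy=1.25)[:,:,::-1])
E
python3 m.py t6 0;python3 m.py t6 .07
```

```text
start (propped)
[ 476.  -101.3   24.9] gap 0.2
[ 642.6 -100.3   37. ] gap 1.8
[647.  104.1  27. ] gap 0.9
[478.2 107.8  19.1] gap 1.2
now
[ 516.1 -124.4   24.8] gap 1.4
[ 683.9 -119.1   25.1] gap 1.3
[680.   87.6  17.2] gap 0.6
[511.2  82.8  17.8] gap 1.3
plate rel board mm [-1.2 -0.5] yaw -0.0011 sides [0.1676 0.2057 0.1675 0.2064]
hole-pin 75 [-1.2 -0.6]
hole-pin -75 [-1.3 -0.6]
[ 0.3438 -0.5277  0.2815] [0.8 0.5 0.3] 15.35
plate rel board mm [-1.7 -0.2] yaw 0.0018 sides [0.1649 0.206  0.1649 0.2033]
hole-pin 75 [-1.9 -0.1]
hole-pin -75 [-1.6 -0.1]
[ 0.3452 -0.5263  0.2818] [ 0.2  0.7 -0.5] 15.4
```

View pics/s6.png

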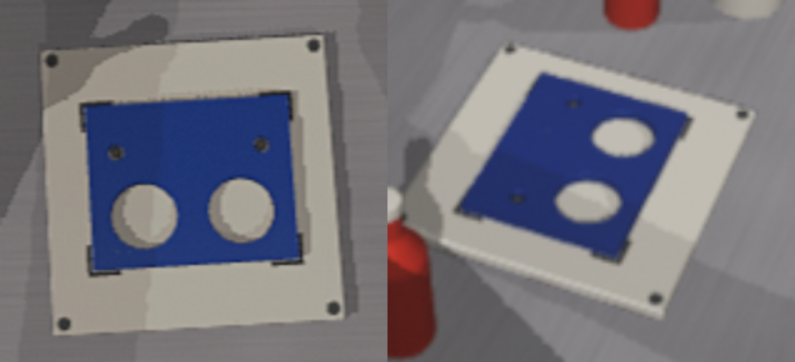

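The arm is clear and the plate sits inside its marks with both pins in the holes. The far and near edges now measure the same height (0.3 and -0.6 mm difference, against +12 and +8 mm at the start), so it lies flat. Handing in.

```bash
python3 -c "
from workcell import *
print(finish_job())"
```

```text
the job is handed in; nothing more can be done
None
```

The plate lies flat on the board with both holes over the pins, pushed there with no grip or lift; the arm is clear, the bystanders were not touched, and the job was handed in at about 15 s.

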